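Put the spice tins away in the lift-off-lid caddy

TASK

Put the two slimmer spice tins away in the wooden caddy: swing its lid up until it stands upright on its hinge pins, lift it straight up off them and stand it, handle up, in the slot of the lid rest, since it will not stay open by itself. Then drop each of the two tins, right way up, into the well of the graded row that just fits it, fully down. Leave the bowl, the clear tub, the teaspoon and the fattest tin where they are.

Things in the scene. Friction and masses are not known exactly. Their poses are not given: they have to be found in the camera images.
- caddy: Rubberwood spice caddy, fixed, to the robot's left or right. Outer 119 (x) x 240 (y) x 105 mm high, walls 7 mm; origin: centre of its underside; x to the far side when its yaw is 0, y to the left as the robot sees it, z up. Inside, a solid block, top 68 mm up, has a row along y of four round wells, narrowest at +y, each 58 mm deep (floor 10 mm up), 2 mm chamfer. Behind the far wall lie two hinge pins.
- well0 (a point): Centre of the mouth (68 mm up) of the 33 mm well.
- well1 (a point): Centre of the mouth (68 mm up) of the 41 mm well.
- well2 (a point): Centre of the mouth (68 mm up) of the 49 mm well.
- well3 (a point): Centre of the mouth (68 mm up) of the 57 mm well.
- pins (a point): Middle of the common axis (along the caddy's y) of the two steel hinge pins, 7 mm thick, 81.5 mm from the caddy's origin along its +x, 110 mm up. Brackets hold the pins at their outer ends, 123 to 129 mm from the middle. The lid's origin lies here while it is hung; the lid falls if let go before it is lifted off.
- lid: Loose wooden caddy lid, 240 mm wide, 10 mm thick, 0.28 kg, shut at first (axes as the caddy's). Origin on the hinge axis; panel 5.5 to 141 mm from it along -x. Two forks of steel straps, 85 to 105 mm either side of the middle, open along +x, reach 14 mm past the pins: swung up 90 degrees the lid lifts straight off, free after 25 mm. A batten under its front stops it being pulled forward while shut.
- lid_bar (a point): Middle of the lid's handle: round steel bar 10 mm thick, 110 mm long along y, 181 mm from the lid's origin along its -x, in the panel's plane; 35 mm free between bar and panel edge, side arms at both ends. 110 mm up when shut. Pinched from above across the bar, it turns between the pads as the lid swings.
- lid_edge (a point): Middle of the lid's hinge-side panel edge, 5.5 mm from the lid's origin along -x; the panel's lowest edge when the lid stands upright (the straps reach 19.5 mm lower).
- lid_rest: Wooden lid rest, fixed, 70 (x) x 140 (y) mm, 92 mm high; origin: centre of its underside; x to the far side when its yaw is 0, y to the left as the robot sees it, z up. A slot along y, open at both ends, 16 mm wide, flaring above 75 mm to about 37 mm, takes the lid's hinge-side edge. The lid's straps pass outside its ends, so centre the lid along y within 15 mm. The lid stood in it has its bar 205 mm up.
- rest_slot (a point): Middle of the slot's floor, 30 mm above the worktop.
- slim_tin: Closed plain metal tin, the slimmest: 38 mm diameter, 90 mm high, about 0.12 kg, upright in front of the lid rest. Origin: centre of its underside, z up. Fits the 41 mm well; seated, its top lies 100 mm up.
- wide_tin: Closed plain metal tin: 46 mm diameter, 90 mm high, about 0.16 kg, upright in front of the lid rest. Origin: centre of its underside, z up. Fits the 49 mm well; seated, its top lies 100 mm up.
- fat_tin: Closed plain metal tin, too fat for any well: 66 mm diameter, 80 mm high, in the same row as the other two; which of the three stands where varies. Origin: centre of its underside. Leave alone.
- bowl: Purple ceramic bowl, 110 mm wide, 55 mm high, beyond the caddy. Origin: centre of its underside. Leave alone.
- tub: Open clear plastic tub, 90 x 130 mm, 60 mm high, beyond the lid rest. Origin: centre of its underside. Leave alone.
- teaspoon: Steel teaspoon 140 mm long lying flat along its x, between the caddy and the lid rest. Leave alone.

How it is judged:
By the outcome, as a careful person would: the job done as asked, in the order asked, and still so for the second after the job is handed in, with the robot touching nothing.
It also fails if it takes over 72 s, if anything falls off the work surface, if the arm or the gripper's body presses on something with over 40 N, if the wrist force passes 120 N, or if a joint passes its speed limit or range.

ROBOT

A 7-joint arm with a two-finger parallel gripper is mounted at the origin on the work surface. World frame = base frame: x ahead of the robot, y to its left, z up, the work surface at z = 0. Lengths are in mm, angles in degrees, forces in N, time in s.
With the tool pointing down it reaches from about 425 to 825 mm from the base axis. Payload 3.6 kg.
Tool frame: the origin (TCP) lies midway between the tips of the shut fingers; the grasp point (between the pads) lies 19 mm behind it (arm.pinch_z is the z of the grasp point in the tool frame, in mm); z points along the fingers, y is the line along which they close (so a half turn about z gives the same grasp; the last joint's range is limited). The gripper opens to 85 mm and grips with 20 to 120 N. Pads are 22 mm wide; open, the fingers measure 114 mm over their backs; the gripper's body (76 mm by 85 mm) begins 54 mm behind the grasp point. The pads swing forward as they close: fully open they stand 13 mm farther back than shut.
Start: joints at [-77.722, 35.231, -0.722, 81.555, 0.464, 63.22, -2.315], TCP at [154.979, 631.223, 208.397] pointing down, gripper open.
Joint ranges: [-178.69, 178.69], [-17.37, 117.87], [-77.05, 75.6], [15.02, 138.74], [-78.02, 258.01], [0.78, 113.62], [-162.83, 162.83]. Speed limits (degrees/s): [159.86, 159.86, 180, 180, 180, 180, 180].

INTERFACE

Orientations are given as [roll, pitch, yaw] about the fixed x, y, z axes, in that order (R = Rz(yaw) Ry(pitch) Rx(roll)).
In Python, from cell import arm gives the robot as it stands. The module is installed in compiled form; this text tells all that it offers.
- The arm moves only by the shell command python3 -m jog 'ROWS'. ROWS is JSON, a list of rows, each a list of 7 numbers: the shift along the tool's x, y, z each as a share of 0.1 m, from -1 to 1, then the turn, a rotation vector about the tool's x, y, z each as a share of 6 degrees, from -1 to 1, then the closure, from -1 (fully open) to 1 (shut), so that 0 is half open. In form: [[tx, ty, tz, ax, ay, az, hand], ...]. A call has 1 to 10 rows; each row shifts and turns the commanded pose from where the row before left it, along the tool's axes as they then stand; what a row does not reach is not made up. A row lasts 1/12 s, in which the tool goes at most 41.7 mm and 7.16 degrees, less where a joint would pass 70% of its speed; a pose out of reach is approached as far as the arm can. A call with a number of a shift or a turn outside -1 to 1 is refused whole. A call with a gripper value outside its range is refused whole. The fingers move at their own pace and stop on an object; the grip force is fixed at half the most. Time passes only in rows, so rows that do not move let the fingers close. It gives the time, the measured TCP pose, the force, the opening and the grip force at its end, in the units of the state.
- arm.get_state(): the state, without advancing time (a new reading comes with each control period).
- arm.capture(name): name is "scene" or "top" or "wrist"; returns a dict with "color" (384x512x3 uint8, red, green, blue), "z_map" (384x512 float32, mm along the optical axis (not along the pixel's ray), 0 where there is no reading), "fx", "fy", "cx", "cy" (pixels), "k1" (the pictures are not rectified: a ray, as slopes to the right and down, at radius r is drawn at 1 + k1 r^2 times it, then the intrinsics apply), "position" and "rotation" of the camera in the world. Camera axes: x right, y down, z forward; pixel columns grow to the right and rows downward; lengths in mm; the calibration is good to about 2 mm. A picture is of the moment at which its call begins.
- arm.sign_off(): hands the job in; it is judged then, once.
The state is a dict: "t": time; "joint_pos": joint angles; "joint_vel": joint speeds; "joint_torque": joint torques, N m; "tcp_pos": TCP position; "eef_rot": TCP orientation; "wrist_force": force on the tool from outside, world axes, zero at the start; "ft_torque": the same for the moment, N m; "gripper_width": finger opening in mm; "gripper_force": force on a finger pad.
Only numpy, scipy, OpenCV 4.12 (cv2) and the standard library are available. Lean on these libraries where they do the work, as an engineer would, in place of code of your own. Each camera call takes 0.05 s, during which the arm holds its last target. There are 200 camera calls.

## Working session

There is one attempt and no reset: what is moved stays moved. The work goes in short steps, Python scripts to look and compute and a shell command to move; the robot and the scene stay as the last step left them, time stands still between calls to the robot, and variables do not carry over. Pictures are saved under pics/ and viewed, at most 10 in all, crops included, and the job is handed in when it is done.

```bash
mkdir -p pics; cat > h.py <<'E'
import numpy as np, cv2
from cell import arm
from scipy.spatial.transform import Rotation as R
def cap(n,fn=None):
    c=arm.capture(n)
    if fn: cv2.imwrite('pics/'+fn,c['color'][:,:,::-1])
    return c
def cloud(c):
    # per-pixel world points
    h,w=c['z_map'].shape
    u,v=np.meshgrid(np.arange(w),np.arange(h))
    xd=(u-c['cx'])/c['fx']; yd=(v-c['cy'])/c['fy']
    x,y=xd.copy(),yd.copy()
    for _ in range(10):
        s=1+c['k1']*(x*x+y*y); x=xd/s; y=yd/s
    z=c['z_map']
    d=np.stack([x,y,np.ones_like(x)],-1)@np.array(c['rotation']).reshape(3,3).T
    P=np.array(c['position'])+d*z[...,None]
    P[z==0]=np.nan
    return P,d
def onplane(c,d,u,v,z):
    p=np.array(c['position']); r=d[int(round(v)),int(round(u))]
    return p+r*(z-p[2])/r[2]
E
python3 - <<'E'
from h import *
for n in('top','scene'):
    c=cap(n,n+'1.png'); print(n,c['fx'],c['cx'],c['cy'],c['k1'],c['position'],np.round(c['rotation'],3).tolist())
    P,d=cloud(c); np.savez(n+'1.npz',P=P,d=d,color=c['color'],pos=c['position'])
print(arm.get_state(),arm.pinch_z)
E
```

```text
top 438.1644846099308 259.8393680977463 190.36523584328003 -0.05684823931481328 [ 500.95733503   36.88703767 1198.3635077 ] [-175.386, -1.688, -91.579]Traceback (most recent call last):
  File "<stdin>", line 4, in <module>
  File "h.py", line 17, in cloud
    d=np.stack([x,y,np.ones_like(x)],-1)@np.array(c['rotation']).reshape(3,3).T
                                         ~~~~~~~~~~~~~~~~~~~~~~~~~~~~~~~^^^^^
ValueError: cannot reshape array of size 3 into shape (3,3)
```

```bash
sed -i "s/np.array(c\['rotation'\]).reshape(3,3).T/R.from_euler('xyz',c['rotation'],degrees=True).as_matrix().T/" h.py
python3 - <<'E'
from h import *
for n in('top','scene'):
    c=cap(n,n+'1.png'); print(n,c['fx'],c['position'],c['rotation'])
    P,d=cloud(c); np.savez(n+'1.npz',P=P,d=d,color=c['color'],pos=c['position'])
    print(np.nanpercentile(P[...,2],[5,30,50]))
print(arm.get_state(),arm.pinch_z)
E
```

```text
top 438.1644846099308 [ 500.95733503   36.88703767 1198.3635077 ] [-175.38566004   -1.68820493  -91.57862179]
[-7.51395303e+02 -1.17845663e+00  7.36963016e-01]
scene 369.3402127547908 [1013.90832475   52.02404919  721.51161062] [-146.18267195   -0.57301123   96.74527617]
[-2.25190907  0.1097388   0.98390606]
{'t': 0.15, 'joint_pos': array([-77.7227809 ,  35.27852766,  -0.72434218,  81.62106968,
         0.46423531,  63.21984132,  -2.31515622]), 'joint_vel': array([ 0.05848374, -0.20446164,  0.04533622, -0.36117601,  0.07284818,
       -0.08237037,  0.0760444 ]), 'joint_torque': array([ 5.50321001e-04, -4.69657373e+01,  2.59610005e-01, -1.71251464e+01,
        1.00532259e-02,  7.08808569e-03, -3.22270871e-06]), 'tcp_pos': array([154.81768714, 630.63222256, 207.47667136]), 'eef_rot': array([-1.79883415e+02,  3.87414839e-04,  1.66208976e+02]), 'wrist_force': array([ 0.27459525, -0.13153325,  0.33844066]), 'ft_torque': array([-0.05221839,  0.02432147, -0.05940361]), 'gripper_force': 0.0, 'gripper_width': 85.47318918044559} -18.700000000000003
```

View pics/top1.png

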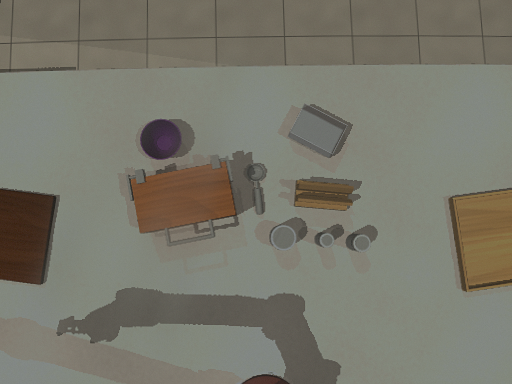

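View pics/scene1.png

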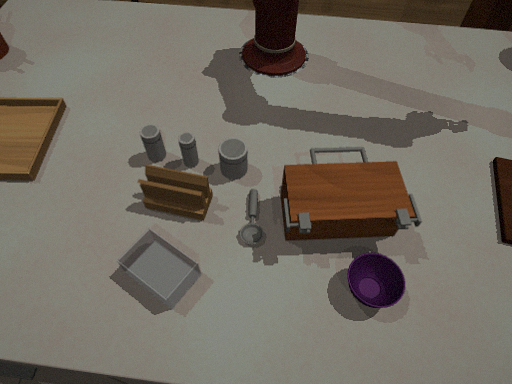

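The top view shows the caddy at about (185,195), its bar at (190,238), the lid rest at (323,194) and the tins at (283,237) fat, (326,240) and (361,243). The teaspoon is at (258,188), the bowl at (161,139) and the tub at (320,130). The caddy is on the robot's left and the arm starts further left. Next I'll measure these.

```bash
cat > m.py <<'E'
from h import *
T=np.load('top1.npz');P=T['P'];d=T['d'];C=T['color'];pos=T['pos']
S=np.load('scene1.npz');Q=S['P'];CS=S['color']
hsv=cv2.cvtColor(C,cv2.COLOR_RGB2HSV)
def rect(pts,name):
    r=cv2.minAreaRect(pts[:,:2].astype(np.float32)); print(name,len(pts),np.round(r[0],1),np.round(r[1],1),round(r[2],1),'z',np.round(np.median(pts[:,2]),1))
def reg(P,u0,u1,v0,v1,z0,z1):
    q=P[v0:v1,u0:u1].reshape(-1,3); return q[(q[:,2]>z0)&(q[:,2]<z1)]
# table near caddy
for nm,b in dict(lid=(120,245,150,235,107,125),rest=(285,365,170,220,84,100)).items(): rect(reg(P,*b),nm)
rect(reg(P,150,225,228,260,95,120),'bar')
hs=cv2.cvtColor(CS,cv2.COLOR_RGB2HSV)
rect(reg(Q,275,415,155,230,107,125),'lid scene')
rect(reg(Q,300,375,140,170,95,120),'bar scene')
rect(reg(Q,135,215,160,222,84,100),'rest scene')
for nm,b,z in(('fat',(265,305,220,255),80),('a',(315,340,225,252),90),('b',(345,375,228,255),90)):
    q=reg(P,*b,z-10,z+8); (x,y),r=cv2.minEnclosingCircle(q[:,:2].astype(np.float32)); print(nm,len(q),round(x,1),round(y,1),'r',round(r,1),np.median(q[:,2]), np.round(q[:,:2].mean(0),1))
for nm,b,z in(('fat',(215,250,135,165),80),('a',(175,200,130,155),90),('b',(138,165,122,145),90)):
    q=reg(Q,*b,z-6,z+8); (x,y),r=cv2.minEnclosingCircle(q[:,:2].astype(np.float32)); print('scene',nm,len(q),round(x,1),round(y,1),'r',round(r,1),np.median(q[:,2]))
for nm,b in(('tub',(285,355,100,160)),('bowl',(135,190,115,165)),('spoon',(242,272,158,218))):
    q=reg(P,*b,6,75); print(nm,len(q),np.round(np.percentile(q,[2,98],axis=0),0).tolist())
E
python3 m.py
```

```text
lid 5716 [567.7 193.5] [192.8 258.3] 9.7 z 116.1
rest 531 [ 578.  -165.1] [141.6  50.6] 83.5 z 90.1
bar 308 [477.6 197.1] [157.3  44.1] 88.5 z 114.8
lid scene 7397 [570.6 192.8] [184.  259.8] 10.1 z 115.3
bar scene 841 [496.3 172.9] [ 63.6 158.2] 7.5 z 114.9
rest scene 607 [ 576.3 -166.7] [141.   52.4] 83.6 z 89.5
fat 524 468.8 -53.4 r 32.7 81.38311858903899 [468.9 -53.4]
a 181 458.9 -162.6 r 18.8 91.12335653847958 [ 459.2 -162.1]
b 269 447.8 -252.9 r 24.0 90.6264903415281 [ 449. -252.]
scene fat 533 468.0 -54.5 r 33.3 80.64347854540517
scene a 185 458.8 -164.2 r 19.9 90.32965007746702
scene b 253 448.4 -253.7 r 23.5 90.42790879719644
tub 980 [[686.0, -233.0, 6.0], [820.0, -86.0, 64.0]]
bowl 1273 [[686.0, 208.0, 6.0], [786.0, 309.0, 59.0]]
spoon 416 [[534.0, -14.0, 6.0], [668.0, 35.0, 23.0]]
```

```bash
cat >> m.py <<'E'
print('----')
for nm,PP,CC,b in(('top',P,C,(120,245,150,240)),('scene',Q,CS,(275,420,150,235))):
    hv=cv2.cvtColor(CC,cv2.COLOR_RGB2HSV)
    m=(hv[...,1]>110)&((hv[...,0]<20))&(PP[...,2]>109)&(PP[...,2]<122)
    k=np.zeros_like(m);k[b[2]:b[3],b[0]:b[1]]=1; m&=k
    q=PP[m]; rect(q,nm+' panel')
    rr=cv2.minAreaRect(q[:,:2].astype(np.float32)); 
    # handle: grey, beyond panel front
    yaw=np.radians(9.7); ex=np.array([np.cos(yaw),np.sin(yaw)]); ey=np.array([-ex[1],ex[0]])
    a=(PP[...,:2]-np.array(rr[0]))@ex; t=(PP[...,:2]-np.array(rr[0]))@ey
    g=(a<-72)&(a>-130)&(abs(t)<80)&(PP[...,2]>95)&(PP[...,2]<125)
    print(' bar: along',np.round(np.percentile(a[g],[1,5,50]),1),'t',np.round(np.percentile(t[g],[2,98]),1))
    gb=g&(abs(t)<40)&(a<-100); print(' barpts',gb.sum(),np.round([a[gb].mean(),np.median(PP[gb][:,2])],1),np.polyfit(t[gb],a[gb],1))
E
python3 m.py|sed -n '/----/,$p'
```

```text
----
top panel 5042 [576.9 194. ] [134.7 238.4] 9.6 z 116.0
 bar: along [-112.8 -111.8 -105.1] t [-58.1  58.1]
 barpts 131 [-107.7  114.7] [-7.15536869e-03 -1.07729672e+02]
scene panel 6606 [574.3 195.1] [140.  244.5] 9.8 z 115.3
 bar: along [-110.4 -109.  -102.7] t [-61.2  56.1]
 barpts 169 [-104.6  113.8] [ 6.56830441e-03 -1.04630026e+02]
```

```bash
cat >> h.py <<'E'
def to(x,y,z,yaw):
    "deltas in present tool axes (shares) and the turn, to bring TCP there"
    s=arm.get_state(); A=R.from_euler('xyz',s['eef_rot'],degrees=True)
    G=R.from_euler('xyz',[180,0,yaw],degrees=True)
    d=np.array([x,y,z])-s['tcp_pos']
    print('t',round(s['t'],2),'tcp',np.round(s['tcp_pos'],1),'rot',np.round(s['eef_rot'],1),'w',round(s['gripper_width'],1),'gf',round(s['gripper_force'],1),'F',np.round(s['wrist_force'],1))
    print('shift now',np.round(A.inv().apply(d)/100,3),'turn',np.round((A.inv()*G).as_rotvec(degrees=True)/6,3),'shift in goal axes',np.round(G.inv().apply(d)/100,3))
E
python3 -m jog '[[0,0,0,0,0,1,-0.5],[0,0,0,0,0,1,0],[0,0,0,0,0,1,0.25],[0,0,0,0,0,1,0.25],[0,0,0,0,0,1,0.25],[0,0,0,0,0,1,0.25],[0,0,0,0,0,1,0.25],[0,0,0,0,0,1,0.25],[0,0,0,0,0,1,0.25],[0,0,0,0,0,1,0.25]]'
python3 -c "
from h import *
to(469.8,176.1,190,99.7)"
```

```text
t: 0.98
tcp_pos: [154.8, 630.9, 207.9]
eef_rot: [-180.0, 0.1, 105.9]
wrist_force: [0.9, -0.6, -0.2]
gripper_width: 31.7
gripper_force: 0.0
t 0.98 tcp [154.8 630.9 207.9] rot [-1.800e+02  1.000e-01  1.059e+02] w 31.7 gf 0.0 F [ 0.9 -0.6 -0.2]
shift now [-5.238  1.783  0.183] turn [-0.006  0.009  1.036] shift in goal axes [-5.014  2.339  0.179]
```

```bash
python3 -m jog '[[0,0,0,0,0,1,0.25],[-0.15,0.07,0,0,0,0.03,0.25],[-0.3,0.14,0.01,0,0,0,0.25],[-0.3,0.14,0.01,0,0,0,0.25],[-0.3,0.14,0.01,0,0,0,0.25],[-0.3,0.14,0.01,0,0,0,0.25],[-0.3,0.14,0.01,0,0,0,0.25],[-0.3,0.14,0.01,0,0,0,0.25],[-0.3,0.14,0.01,0,0,0,0.25],[-0.3,0.14,0.01,0,0,0,0.25]]' >/dev/null
python3 -m jog '[[-0.3,0.14,0.01,0,0,0,0.25],[-0.3,0.14,0.01,0,0,0,0.25],[-0.3,0.14,0.01,0,0,0,0.25],[-0.3,0.14,0.01,0,0,0,0.25],[-0.3,0.14,0.01,0,0,0,0.25],[-0.3,0.14,0.01,0,0,0,0.25],[-0.3,0.14,0.01,0,0,0,0.25],[-0.2,0.09,0.01,0,0,0,0.25],[-0.1,0.04,0,0,0,0,0.25],[0,0,0,0,0,0,0.25]]'
python3 - <<'E'
from h import *
to(469.8,176.1,91,99.7)
c=cap('wrist','w1.png'); P,d=cloud(c)
# bar points in lid frame
yaw=np.radians(9.7); ex=np.array([np.cos(yaw),np.sin(yaw)]); ey=np.array([-ex[1],ex[0]])
o=np.array([469.8,176.1]); a=(P[...,:2]-o)@ex; t=(P[...,:2]-o)@ey
m=(abs(a)<20)&(abs(t)<40)&(P[...,2]>100)&(P[...,2]<122)
print(m.sum(),a[m].mean(),np.polyfit(t[m],a[m],1),np.percentile(P[m][:,2],[50,95]))
E
```

```text
t: 2.65
tcp_pos: [468.8, 181.1, 192.4]
eef_rot: [180.0, 0.1, 99.7]
wrist_force: [-0.6, 0.4, -0.0]
gripper_width: 31.4
gripper_force: 0.0
t 2.65 tcp [468.8 181.1 192.4] rot [1.80e+02 1.00e-01 9.97e+01] w 31.4 gf 0.0 F [-0.6  0.4 -0. ]
shift now [-4.900e-02  1.000e-03  1.014e+00] turn [0.002 0.013 0.004] shift in goal axes [-5.100e-02  1.000e-03  1.014e+00]
1341 -2.0725149268139895 [ 0.00276938 -2.07681534] [114.19641484 115.63929193]
```

View pics/w1.png

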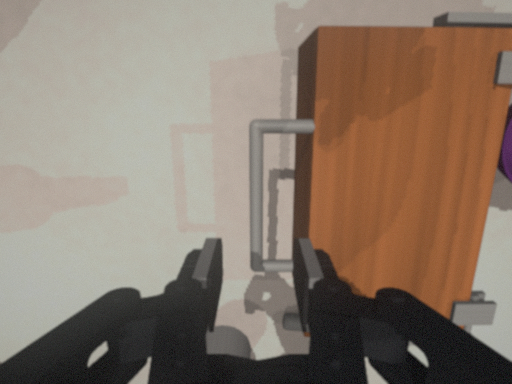

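The wrist view shows the bar at column 257, rows 125 to 268, between the fingers at columns 210 and 310. It lies within 2 mm of the estimate, so I'm descending and gripping.

```bash
python3 -m jog '[[-0.05,-0.01,0.1,0,0,0,0.25],[0,0,0.2,0,0,0,0.25],[0,0,0.2,0,0,0,0.25],[0,0,0.2,0,0,0,0.25],[0,0,0.15,0,0,0,0.25],[0,0,0.1,0,0,0,0.25],[0,0,0.06,0,0,0,0.25],[0,0,0,0,0,0,0.6],[0,0,0,0,0,0,1],[0,0,0,0,0,0,1]]' >/dev/null
python3 -m jog '[[0,0,0,0,0,0,1],[0,0,0,0,0,0,1],[0,0,0,0,0,0,1]]'
python3 -c "
from h import *
to(469.8,176.1,91,99.7)
a=np.radians(np.linspace(0,90,31));p=1.81*np.c_[1-np.cos(a),np.sin(a)];print(np.round(np.diff(p,axis=0),3).tolist())"
```

```text
t: 3.78
tcp_pos: [468.2, 179.0, 92.2]
eef_rot: [179.9, -0.0, 100.0]
wrist_force: [-1.1, -0.5, 3.0]
gripper_width: -0.0
gripper_force: 1.4
t 3.78 tcp [468.2 179.   92.2] rot [179.9  -0.  100. ] w -0.0 gf 1.4 F [-1.1 -0.5  3. ]
shift now [-0.032  0.011  0.012] turn [ 0.016 -0.006  0.053] shift in goal axes [-0.032  0.011  0.012]
[[0.002, 0.095], [0.007, 0.094], [0.012, 0.094], [0.017, 0.093], [0.022, 0.092], [0.027, 0.091], [0.032, 0.089], [0.036, 0.088], [0.041, 0.086], [0.045, 0.083], [0.05, 0.081], [0.054, 0.078], [0.058, 0.075], [0.062, 0.072], [0.065, 0.069], [0.069, 0.065], [0.072, 0.062], [0.075, 0.058], [0.078, 0.054], [0.081, 0.05], [0.083, 0.045], [0.086, 0.041], [0.088, 0.036], [0.089, 0.032], [0.091, 0.027], [0.092, 0.022], [0.093, 0.017], [0.094, 0.012], [0.094, 0.007], [0.095, 0.002]]
```

```bash
python3 - <<'E'
from h import *
c=cap('wrist'); d=cap('scene')
cv2.imwrite('pics/w2.png',np.hstack([c['color'][:,:,::-1],d['color'][80:260,250:450][:,:,::-1].repeat(2,0).repeat(2,1)[:384,:][:, :400] if 0 else cv2.resize(d['color'][80:260,270:370][:,:,::-1],(213,384))]))
E
```

```text
(no output)
```

View pics/w2.png

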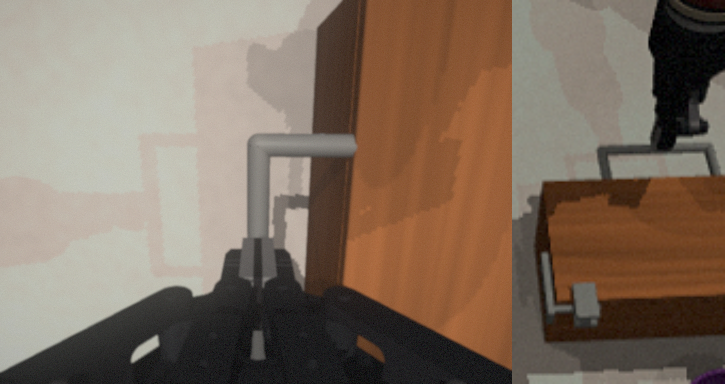

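```bash
python3 - <<'E'
from h import *
c=cap('wrist'); P,d=cloud(c)
for v in (140,170,200,225,235,245,260,275): print(v,[np.round(P[v,u],0).tolist() for u in (250,258,264)])
print(c['position'],c['rotation'])
s=arm.get_state();print(s['gripper_width'],s['gripper_force'],s['wrist_force'],s['tcp_pos'])
cv2.imwrite('pics/w3.png',cv2.resize(c['color'][180:340,180:340][:,:,::-1],(600,600)))
E
```

```text
140 [[455.0, 230.0, 112.0], [458.0, 231.0, 114.0], [461.0, 231.0, 114.0]]
170 [[457.0, 217.0, 113.0], [460.0, 219.0, 116.0], [463.0, 219.0, 114.0]]
200 [[459.0, 204.0, 114.0], [463.0, 205.0, 115.0], [465.0, 206.0, 114.0]]
225 [[461.0, 192.0, 113.0], [465.0, 194.0, 115.0], [467.0, 194.0, 115.0]]
235 [[462.0, 188.0, 113.0], [466.0, 189.0, 114.0], [468.0, 189.0, 113.0]]
245 [[462.0, 189.0, 127.0], [466.0, 189.0, 126.0], [468.0, 190.0, 126.0]]
260 [[463.0, 189.0, 140.0], [466.0, 190.0, 140.0], [468.0, 190.0, 139.0]]
275 [[463.0, 189.0, 152.0], [466.0, 190.0, 151.0], [468.0, 190.0, 151.0]]
[454.64734197 249.47256211 257.64480118] [ 1.63644763e+02 -4.96868473e-02  1.00041300e+01]
-0.04365249047123837 2.0544270426034927 [0.06292601 0.87364375 3.34248076] [468.1322235  179.03549703  92.05742174]
```

View pics/w3.png

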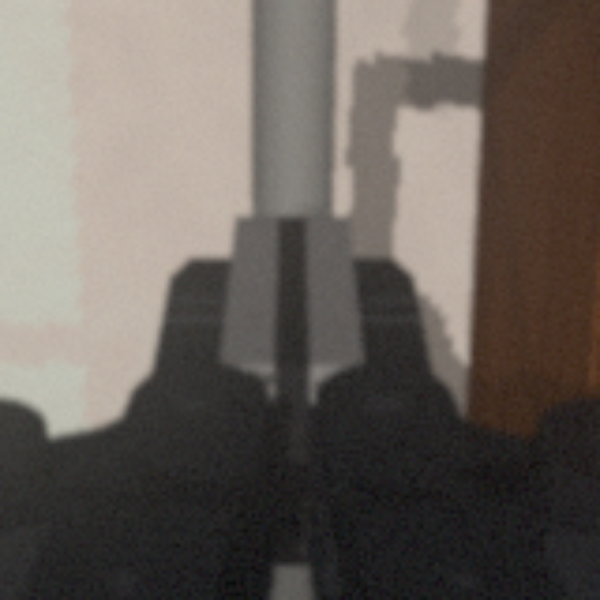

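```bash
python3 - <<'E'
from h import *
for n in('scene','top'):
    c=cap(n); P,d=cloud(c)
    b=(abs(P[...,0]-468)<25)&(abs(P[...,1]-179)<14)&(P[...,2]>20)&(P[...,2]<260)
    print(n,b.sum(),np.histogram(P[b][:,2],bins=np.arange(20,260,10)))
    if n=='scene':
        v,u=np.where(b); print(u.min(),u.max(),v.min(),v.max())
        u0=int(np.median(u))
        for vv in range(v.min()-5,v.max()+12,2): print(vv,[np.round(P[vv,uu],0).tolist()+c['color'][vv,uu].tolist() for uu in (u0-2,u0+2)])
E
```

```text
scene 328 (array([ 0,  0,  0,  0,  0,  0,  0,  0,  8, 21, 36, 36, 22,  8, 45, 19, 35,
       24, 20, 25, 28,  1,  0]), array([ 20,  30,  40,  50,  60,  70,  80,  90, 100, 110, 120, 130, 140,
       150, 160, 170, 180, 190, 200, 210, 220, 230, 240, 250]))
332 350 113 152
108 [[495.0, 154.0, 253.0, 4, 6, 7], [498.0, 160.0, 257.0, 2, 5, 0]]
110 [[493.0, 155.0, 247.0, 5, 4, 0], [500.0, 161.0, 254.0, 4, 0, 5]]
112 [[464.0, 162.0, 215.0, 4, 4, 5], [500.0, 162.0, 249.0, 8, 2, 7]]
114 [[465.0, 163.0, 210.0, 0, 0, 1], [467.0, 170.0, 213.0, 3, 4, 6]]
116 [[465.0, 164.0, 205.0, 5, 14, 16], [484.0, 167.0, 224.0, 0, 0, 0]]
118 [[465.0, 165.0, 200.0, 7, 5, 6], [487.0, 168.0, 222.0, 5, 4, 6]]
120 [[464.0, 166.0, 194.0, 14, 12, 20], [490.0, 168.0, 220.0, 4, 5, 6]]
122 [[466.0, 167.0, 190.0, 0, 0, 0], [489.0, 169.0, 214.0, 7, 1, 13]]
124 [[480.0, 165.0, 199.0, 11, 15, 12], [489.0, 170.0, 208.0, 0, 4, 8]]
126 [[482.0, 166.0, 195.0, 5, 6, 7], [486.0, 172.0, 200.0, 16, 15, 16]]
128 [[485.0, 166.0, 193.0, 10, 8, 11], [488.0, 173.0, 197.0, 7, 9, 13]]
130 [[487.0, 166.0, 190.0, 10, 12, 10], [483.0, 175.0, 
[... 729 characters left out ...]
39, 40]]
152 [[377.0, 206.0, -0.0, 116, 109, 99], [376.0, 216.0, 0.0, 129, 126, 117]]
154 [[384.0, 206.0, 1.0, 142, 133, 121], [382.0, 216.0, -1.0, 144, 148, 135]]
156 [[390.0, 206.0, -0.0, 140, 134, 123], [390.0, 216.0, 1.0, 148, 150, 136]]
158 [[398.0, 206.0, 1.0, 144, 132, 121], [396.0, 216.0, 1.0, 142, 140, 131]]
160 [[404.0, 206.0, 1.0, 140, 131, 119], [403.0, 216.0, 1.0, 145, 145, 132]]
162 [[411.0, 206.0, 1.0, 141, 129, 113], [410.0, 215.0, 2.0, 137, 127, 111]]
top 0 (array([0, 0, 0, 0, 0, 0, 0, 0, 0, 0, 0, 0, 0, 0, 0, 0, 0, 0, 0, 0, 0, 0,
       0]), array([ 20,  30,  40,  50,  60,  70,  80,  90, 100, 110, 120, 130, 140,
       150, 160, 170, 180, 190, 200, 210, 220, 230, 240, 250]))
```

Both views agree that the shut tips end at about z=119, just above the bar top at 115, although the reading says 92. The real fingertips are therefore about 26 mm short of the reported TCP. Sideways alignment is good (both at column 258). I'll lift, reopen and go about 25 mm lower.

```bash
python3 -m jog '[[0,0,-0.15,0,0,0,1],[0,0,-0.15,0,0,0,0.25],[0,0,0,0,0,0,0.25],[0,0,0,0,0,0,0.25],[0,0,0,0,0,0,0.25],[0,0,0.1,0,0,0,0.25],[0,0,0.15,0,0,0,0.25],[0,0,0.15,0,0,0,0.25],[0,0,0.1,0,0,0,0.25],[0,0,0.05,0,0,0,0.25]]'
python3 -m jog '[[0,0,0,0,0,0,0.25],[0,0,0,0,0,0,0.6],[0,0,0,0,0,0,1],[0,0,0,0,0,0,1],[0,0,0,0,0,0,1],[0,0,0,0,0,0,1]]'
```

```text
t: 4.87
tcp_pos: [466.0, 178.2, 64.0]
eef_rot: [-179.7, 0.1, 100.0]
wrist_force: [0.2, 0.5, -0.6]
gripper_width: 32.0
gripper_force: 0.0
t: 5.37
tcp_pos: [468.1, 178.8, 66.9]
eef_rot: [179.9, -0.0, 100.0]
wrist_force: [0.5, -0.2, -0.6]
gripper_width: 8.0
gripper_force: 58.4
```

Gripped (width 8, 58 N). I'm now swinging the lid up along a 181 mm arc.

```bash
python3 -m jog '[[0,0.002,-0.095,0,0,0,1],[0,0.007,-0.094,0,0,0,1],[0,0.012,-0.094,0,0,0,1],[0,0.017,-0.093,0,0,0,1],[0,0.022,-0.092,0,0,0,1],[0,0.027,-0.091,0,0,0,1],[0,0.032,-0.089,0,0,0,1],[0,0.036,-0.088,0,0,0,1],[0,0.041,-0.086,0,0,0,1],[0,0.045,-0.083,0,0,0,1]]'
```

```text
t: 6.2
tcp_pos: [490.1, 182.7, 157.9]
eef_rot: [-179.9, 0.0, 100.0]
wrist_force: [-0.8, -0.5, -2.0]
gripper_width: 7.5
gripper_force: 58.4
```

```bash
python3 -m jog '[[0,0.05,-0.081,0,0,0,1],[0,0.054,-0.078,0,0,0,1],[0,0.058,-0.075,0,0,0,1],[0,0.062,-0.072,0,0,0,1],[0,0.065,-0.069,0,0,0,1],[0,0.069,-0.065,0,0,0,1],[0,0.072,-0.062,0,0,0,1],[0,0.075,-0.058,0,0,0,1],[0,0.078,-0.054,0,0,0,1],[0,0.081,-0.05,0,0,0,1]]'
```

```text
t: 7.03
tcp_pos: [554.6, 194.4, 224.3]
eef_rot: [-179.7, -0.0, 100.1]
wrist_force: [-3.6, 0.2, -0.8]
gripper_width: 7.7
gripper_force: 58.4
```

```bash
python3 -m jog '[[0,0.083,-0.045,0,0,0,1],[0,0.086,-0.041,0,0,0,1],[0,0.088,-0.036,0,0,0,1],[0,0.089,-0.032,0,0,0,1],[0,0.091,-0.027,0,0,0,1],[0,0.092,-0.022,0,0,0,1],[0,0.093,-0.017,0,0,0,1],[0,0.094,-0.012,0,0,0,1],[0,0.094,-0.007,0,0,0,1],[0,0.095,-0.002,0,0,0,1]]'
python3 - <<'E'
from h import *
to(647,207,250,99.7)
c=cap('scene','s2.png'); P,d=cloud(c)
hv=cv2.cvtColor(c['color'],cv2.COLOR_RGB2HSV)
m=(hv[...,1]>110)&(hv[...,0]<20)&(P[...,2]>125)&(P[...,2]<260)&(P[...,1]>60)&(P[...,1]<340)
q=P[m]; ex=np.array([.9857,.1685]); a=(q[:,:2]-np.array([648.2,206.6]))@ex
print(m.sum(),np.polyfit(q[:,2]-110,a,1),np.percentile(q,[1,99],axis=0))
E
```

```text
t: 7.87
tcp_pos: [645.8, 210.0, 250.6]
eef_rot: [179.9, -0.0, 100.0]
wrist_force: [-1.5, -0.9, 3.8]
gripper_width: 7.5
gripper_force: 60.8
t 7.87 tcp [645.8 210.  250.6] rot [179.9  -0.  100. ] w 7.5 gf 60.8 F [-1.5 -0.9  3.8]
shift now [-0.032  0.006  0.006] turn [ 0.015 -0.     0.053] shift in goal axes [-0.032  0.007  0.006]
6115 [ 0.01606639 -1.64788729] [[624.58778062  88.37507718 127.28868857]
 [672.48145017 321.11758596 250.52078401]]
```

View pics/s2.png

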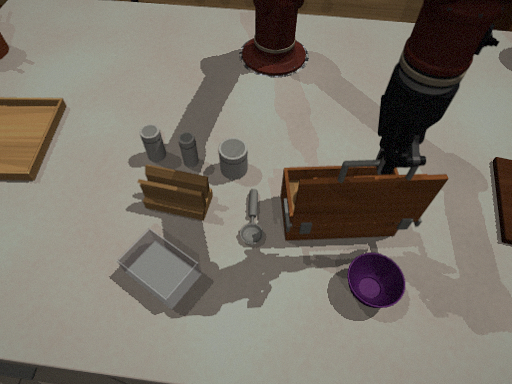

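The lid stands upright on its pins: the panel spans columns 287 to 446, and the bar at (377,165) is gripped. Now I'll lift it straight off and turn it to the rest's yaw.

```bash
python3 -m jog '[[0,0,-0.05,0,0,0,1],[0,0,-0.1,0,0,0,1],[0,0,-0.12,0,0,0,1],[0,0,-0.12,0,0,0,1],[0,0,-0.06,0,0,0.1,1],[0,0,0,0,0,0.5,1],[0,0,0,0,0,0.7,1],[0,0,0,0,0,0.7,1],[0,0,0,0,0,0.5,1],[0,0,0,0,0,0.2,1]]'
python3 - <<'E'
from h import *
to(577.4,-162.8,290,83.5)
E
```

```text
t: 8.75
tcp_pos: [645.3, 210.4, 292.5]
eef_rot: [-180.0, 0.0, 83.7]
wrist_force: [-0.4, -0.5, -2.7]
gripper_width: 7.6
gripper_force: 60.2
t 8.75 tcp [645.3 210.4 292.5] rot [-180.     0.    83.7] w 7.6 gf 60.2 F [-0.4 -0.5 -2.7]
shift now [-3.783 -0.267  0.027] turn [-0.006  0.003  0.037] shift in goal axes [-3.785 -0.252  0.025]
```

```bash
python3 -m jog '[[-0.07,-0.005,0,0,0,0.03,1],[-0.14,-0.01,0,0,0,0,1],[-0.21,-0.014,0,0,0,0,1],[-0.26,-0.017,0,0,0,0,1],[-0.26,-0.017,0,0,0,0,1],[-0.26,-0.017,0,0,0,0,1],[-0.26,-0.017,0,0,0,0,1],[-0.26,-0.017,0,0,0,0,1],[-0.26,-0.017,0,0,0,0,1],[-0.26,-0.017,0,0,0,0,1]]' >/dev/null
python3 -m jog '[[-0.26,-0.017,0,0,0,0,1],[-0.26,-0.017,0,0,0,0,1],[-0.26,-0.017,0,0,0,0,1],[-0.26,-0.017,0,0,0,0,1],[-0.22,-0.015,0,0,0,0,1],[-0.16,-0.01,0,0,0,0,1],[-0.1,-0.006,0,0,0,0,1],[-0.05,-0.003,0,0,0,0,1],[0,0,0,0,0,0,1],[0,0,0,0,0,0,1]]'
python3 - <<'E'
from h import *
to(577.4,-162.8,166,83.5)
c=cap('scene','s3.png'); P,d=cloud(c)
hv=cv2.cvtColor(c['color'],cv2.COLOR_RGB2HSV)
m=(hv[...,1]>110)&(hv[...,0]<20)&(P[...,2]>120)&(P[...,2]<300)&(abs(P[...,1]+166)<150)&(abs(P[...,0]-577)<60)
q=P[m]; y=np.radians(-6.5);ex=np.array([np.cos(y),np.sin(y)]);ey=np.array([-ex[1],ex[0]]); v=q[:,:2]-np.array([577.2,-165.9])
A=np.c_[q[:,2]-145,v@ey,np.ones(len(q))]; print(m.sum(),'slope z, yaw, offset',np.linalg.lstsq(A,v@ex,rcond=None)[0],'t',np.percentile(v@ey,[1,99]),'z',np.percentile(q[:,2],[1,99]))
c=cap('top'); P,d=cloud(c)
m=(P[...,2]>306)&(P[...,2]<345)&(abs(P[...,1]+166)<90)&(abs(P[...,0]-577)<60)
v=P[m][:,:2]-np.array([577.2,-165.9]); print(m.sum(), np.percentile(v@ex,[2,50,98]),np.percentile(v@ey,[2,98]))
P,d=cloud(c)
np.savez('top2.npz',P=P,color=c['color'])
ww=(P[...,2]>60)&(P[...,2]<115)
cv2.imwrite('pics/t2.png',cv2.resize(c['color'][130:270,110:390][:,:,::-1],(800,400),interpolation=cv2.INTER_CUBIC))
E
```

```text
t: 10.42
tcp_pos: [578.9, -164.7, 292.4]
eef_rot: [-180.0, -0.1, 83.7]
wrist_force: [0.4, -0.3, -3.0]
gripper_width: 7.8
gripper_force: 60.1
t 10.42 tcp [ 578.9 -164.7  292.4] rot [-1.80e+02 -1.00e-01  8.37e+01] w 7.8 gf 60.1 F [ 0.4 -0.3 -3. ]
shift now [ 0.015 -0.017  1.264] turn [-0.    -0.012  0.035] shift in goal axes [ 0.017 -0.017  1.264]
6923 slope z, yaw, offset [-7.84651447e-02 -1.02999413e-03  1.90417165e+01] t [-117.32862869  118.06227225] z [161.85016093 292.20168451]
131 [-12.64743626   1.92851412   7.5881063 ] [11.73973736 60.00582402]
```

View pics/t2.png

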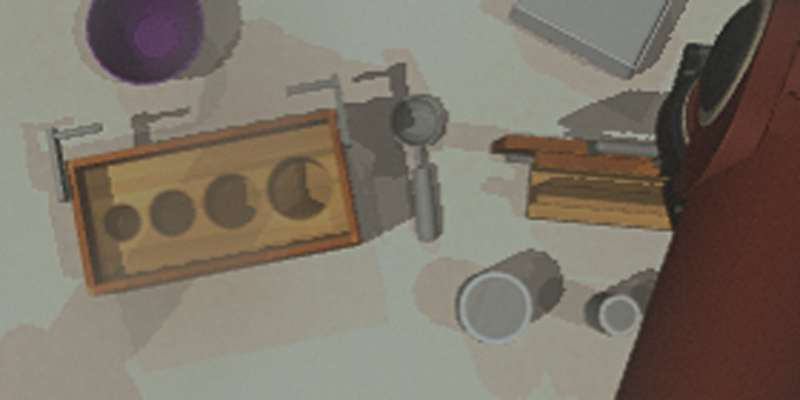

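The lid hangs about 4.5° off vertical, with its lower edge 14 mm too far out. The open caddy at left shows its four wells, narrowest at left. I'll tilt the tool to bring the lid upright, recentre it and check.

```bash
cat > lid.py <<'E'
from h import *
to(577.4,-162.8,166,83.5)
c=cap('scene'); P,d=cloud(c)
hv=cv2.cvtColor(c['color'],cv2.COLOR_RGB2HSV)
m=(hv[...,1]>110)&(hv[...,0]<20)&(P[...,2]>110)&(P[...,2]<300)&(abs(P[...,1]+166)<150)&(abs(P[...,0]-577)<60)
q=P[m]; y=np.radians(-6.5);ex=np.array([np.cos(y),np.sin(y)]);ey=np.array([-ex[1],ex[0]]); v=q[:,:2]-np.array([576.3,-166.7])
A=np.c_[q[:,2],v@ey,np.ones(len(q))]; s=np.linalg.lstsq(A,v@ex,rcond=None)[0]; zb=np.percentile(q[:,2],1)
print(m.sum(),'slope z, yaw',s[:2],'centre offset at bottom',s[0]*zb+s[2]-5,'t',np.percentile(v@ey,[1,99]),'z',np.percentile(q[:,2],[1,99]))
E
python3 -m jog '[[0,0,0,0.2,0,0,1],[0,-0.02,0,0.2,0,0,1],[0,-0.02,0,0.2,0,0,1],[0,-0.01,0,0.15,0,0,1],[0,0,0,0,0,0,1],[0,0,0,0,0,0,1]]'
python3 lid.py
```

```text
t: 11.02
tcp_pos: [574.3, -164.3, 292.4]
eef_rot: [-175.5, -0.0, 83.7]
wrist_force: [-0.4, 0.5, -3.1]
gripper_width: 7.6
gripper_force: 60.1
t 11.02 tcp [ 574.3 -164.3  292.4] rot [-175.5   -0.    83.7] w 7.6 gf 60.1 F [-0.4  0.5 -3.1]
shift now [0.018 0.128 1.258] turn [-0.748 -0.     0.039] shift in goal axes [0.018 0.029 1.264]
6383 slope z, yaw [-0.0023804  -0.00136073] centre offset at bottom -1.161443885344144 t [-116.71534242  118.46934414] z [160.52127786 291.91022395]
```

```bash
python3 -m jog '[[0,0.008,0.06,0,0,0,1],[0,0.011,0.14,0,0,0,1],[0,0.013,0.16,0,0,0,1],[0,0.013,0.16,0,0,0,1],[0,0.013,0.16,0,0,0,1],[0,0.011,0.14,0,0,0,1],[0,0.008,0.1,0,0,0,1],[0,0.006,0.08,0,0,0,1],[0,0.004,0.05,0,0,0,1],[0,0.004,0.05,0,0,0,1]]'
python3 lid.py
```

```text
t: 11.9
tcp_pos: [574.5, -165.2, 182.1]
eef_rot: [-175.5, 0.0, 83.6]
wrist_force: [-0.7, -0.4, -3.0]
gripper_width: 7.5
gripper_force: 60.1
t 11.9 tcp [ 574.5 -165.2  182.1] rot [-175.5    0.    83.6] w 7.5 gf 60.1 F [-0.7 -0.4 -3. ]
shift now [0.027 0.038 0.159] turn [-0.743  0.003  0.024] shift in goal axes [0.027 0.026 0.161]
2901 slope z, yaw [-0.02666055 -0.00052045] centre offset at bottom -0.14748221631580982 t [-117.56090137  117.54120128] z [111.0209114  214.29947642]
```

Nothing touched on the way; there are about 17 mm still to go.

```bash
python3 -m jog '[[0,0.003,0.04,0,0,0,1],[0,0.003,0.04,0,0,0,1],[0,0.003,0.04,0,0,0,1],[0,0.002,0.03,0,0,0,1],[0,0.001,0.02,0,0,0,1],[0,0,0,0,0,0,1]]'
python3 lid.py
```

```text
t: 12.45
tcp_pos: [575.7, -165.2, 167.3]
eef_rot: [-175.7, -0.0, 83.7]
wrist_force: [-0.9, 1.3, 4.6]
gripper_width: 7.5
gripper_force: 60.9
t 12.45 tcp [ 575.7 -165.2  167.3] rot [-175.7   -0.    83.7] w 7.5 gf 60.9 F [-0.9  1.3  4.6]
shift now [0.026 0.015 0.011] turn [-0.71  -0.     0.028] shift in goal axes [0.026 0.014 0.013]
2362 slope z, yaw [ 0.00166338 -0.00078876] centre offset at bottom -0.7801524184352591 t [-117.51752017  117.47192459] z [110.9042058  254.28394895]
```

```bash
python3 -m jog '[[0,0,0.01,0,0,0,0.7],[0,0,0,0,0,0,0.4],[0,0,0,0,0,0,0.2],[0,0,0,0,0,0,0.2],[0,0,-0.1,0,0,0,0.2],[0,0,-0.15,0,0,0,0.2],[0,0,-0.2,0,0,0,0.2],[0,0,-0.2,-0.35,0,0,0.2],[0,0,-0.15,-0.37,0,0,0.2],[0,0,0,0,0,0,-1]]'
sed -i "s/cap('scene')/cap('scene','lid.png')/" lid.py
python3 lid.py
```

```text
t: 13.33
tcp_pos: [580.8, -167.4, 248.7]
eef_rot: [179.7, 0.1, 83.6]
wrist_force: [0.4, -0.3, 0.3]
gripper_width: 44.9
gripper_force: 0.0
t 13.33 tcp [ 580.8 -167.4  248.7] rot [1.797e+02 1.000e-01 8.360e+01] w 44.9 gf 0.0 F [ 0.4 -0.3  0.3]
shift now [ 0.044 -0.043  0.827] turn [0.049 0.015 0.011] shift in goal axes [ 0.042 -0.039  0.827]
2372 slope z, yaw [-0.0535762  -0.00073198] centre offset at bottom -1.6345108059081817 t [-117.3908764   117.61270069] z [111.00652567 168.67004571]
```

View pics/lid.png

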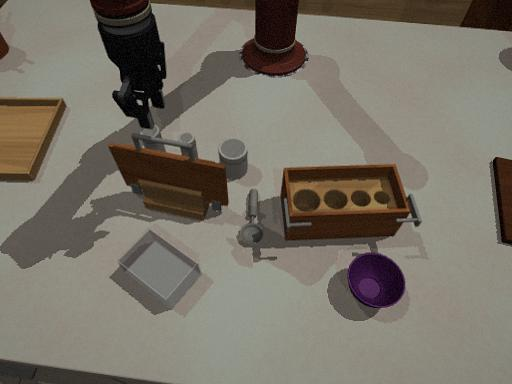

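The lid stands in the slot: its panel top is at z≈168, it leans 3° within the slack, and its straps are outside the rest's ends. Next I'll measure the wells.

```bash
python3 - <<'E'
from h import *
y=np.radians(9.7);ex=np.array([np.cos(y),np.sin(y)]);ey=np.array([-ex[1],ex[0]]);o=np.array([567.9,192.9])
for n in('top','scene'):
    c=cap(n); P,d=cloud(c); p=np.array(c['position'])
    X=p+d*((68-p[2])/d[...,2])[...,None]   # rays onto block top
    a=(X[...,:2]-o)@ex; t=(X[...,:2]-o)@ey
    box=(abs(a)<45)&(abs(t)<110)
    hole=(box&((P[...,2]<63))).astype(np.uint8)
    k,lab,st,ce=cv2.connectedComponentsWithStats(hole)
    for i in range(1,k):
        if st[i,4]<60: continue
        q=np.c_[a[lab==i],t[lab==i]].astype(np.float32); (u,v),r=cv2.minEnclosingCircle(q)
        w=o+u*ex+v*ey; print(n,st[i,4],'a,t',np.round([u,v],1),'r',round(r,1),'eqr',round(np.ptp(q[:,0])/2,1),round(np.ptp(q[:,1])/2,1),'world',np.round(w,1))
    # rim: outer caddy
    rim=(P[...,2]>99)&(P[...,2]<109); aa=(P[...,:2]-o)@ex; tt=(P[...,:2]-o)@ey; m=rim&(abs(aa)<75)&(abs(tt)<135)
    r=cv2.minAreaRect(P[m][:,:2].astype(np.float32)); print(' rim',m.sum(),np.round(r[0],1),np.round(r[1],1),round(r[2],1))
to(459,-163,210,83.5)
E
```

```text
top 376 a,t [  1.5 -75.2] r 28.9 eqr 28.7 27.8 world [582. 119.]
top 274 a,t [  1.1 -13. ] r 24.3 eqr 23.8 23.4 world [571.1 180.2]
top 192 a,t [ 0.5 38. ] r 21.0 eqr 19.2 19.9 world [562.  230.4]
top 124 a,t [ 0.6 85.8] r 16.2 eqr 15.2 15.8 world [554.1 277.5]
 rim 832 [568.9 192.9] [132.4 253.3] 6.6
scene 442 a,t [  0.6 -76.2] r 27.8 eqr 26.6 26.9 world [581.3 117.8]
scene 326 a,t [  0.9 -14.5] r 24.0 eqr 22.9 23.5 world [571.2 178.7]
scene 222 a,t [ 1.2 39.6] r 19.9 eqr 18.1 19.5 world [562.4 232.2]
scene 139 a,t [ 1.6 85.6] r 16.0 eqr 15.3 15.0 world [555.  277.5]
 rim 1502 [573.6 191.4] [134.1 255.1] 9.7
t 13.48 tcp [ 579.5 -165.4  243.7] rot [-179.8   -0.    83.7] w 67.1 gf 0.0 F [ 0.  -0.4 -0.5]
shift now [-0.109 -1.199  0.342] turn [-0.041 -0.004  0.026] shift in goal axes [-0.113 -1.2    0.337]
```

```bash
python3 -m jog '[[0,-0.1,0,-0.04,0,0.03,-1],[0,-0.25,0,0,0,0,-1],[0,-0.3,0,0,0,0,-1],[0,-0.27,0,0,0,0,-1],[0,-0.17,0.1,0,0,0,-1],[0,-0.1,0.2,0,0,0,-1],[0,0,0.2,0,0,0,-1],[0,0,0.2,0,0,0,-1],[0,0,0.1,0,0,0,-1],[0,0,0,0,0,0,-1]]' >/dev/null
cat > tin.py <<'E'
import sys
from h import *
def disc(x,y,z,r):
    c=cap('wrist'); P,d=cloud(c)
    m=(abs(P[...,2]-z)<6)&(np.hypot(P[...,0]-x,P[...,1]-y)<r+12)
    q=P[m][:,:2].astype(np.float32); (u,v),rr=cv2.minEnclosingCircle(q); print('disc',m.sum(),round(u,1),round(v,1),'r',round(rr,1),'z',np.median(P[m][:,2]))
if __name__=='__main__':
    x,y,r,yaw,gz=map(float,sys.argv[1:]); disc(x,y,90,r); to(x,y,gz,yaw)
E
python3 tin.py 459 -163.3 19 83.5 36
```

```text
disc 2023 456.3 -165.9 r 19.3 z 90.31205221970069
t 14.37 tcp [ 460.4 -151.6  162. ] rot [-179.8   -0.    83.5] w 85.5 gf 0.0 F [ 0.3 -0.2  0.6]
shift now [-0.118  0.004  1.26 ] turn [-0.041 -0.004 -0.004] shift in goal axes [-1.18e-01 -1.00e-03  1.26e+00]
```

```bash
python3 -m jog '[[-0.13,-0.01,0,0,0,0,-1],[0,0,0.15,0,0,0,-1],[0,0,0.25,0,0,0,-1],[0,0,0.25,0,0,0,-1],[0,0,0.25,0,0,0,-1],[0,0,0.2,0,0,0,-1],[0,0,0.1,0,0,0,-1],[0,0,0.06,0,0,0,-1],[0,0,0,0,0,0,0],[0,0,0,0,0,0,0.5]]' >/dev/null
python3 -m jog '[[0,0,0,0,0,0,0.7],[0,0,0,0,0,0,0.7],[0,0,0,0,0,0,0.7],[0,0,0,0,0,0,0.7]]'
```

```text
t: 15.53
tcp_pos: [459.8, -165.3, 39.2]
eef_rot: [179.8, 0.0, 83.5]
wrist_force: [-0.6, 0.4, 5.4]
gripper_width: 36.6
gripper_force: 59.5
```

```bash
python3 -m jog '[[0,0,-0.08,0,0,0,0.7],[0,0,-0.18,0,0,0,0.7],[0,0,-0.25,0,0,-0.2,0.7],[0,0,-0.25,0,0,-0.5,0.7],[0,0,-0.25,0,0,-0.7,0.7],[0,0,-0.2,0,0,-0.7,0.7],[0,0,-0.1,0,0,-0.5,0.7],[0,0,-0.05,0,0,-0.1,0.7]]'
python3 -c "
from h import *
to(562.2,231.3,170,99.7)"
```

```text
t: 16.2
tcp_pos: [459.9, -165.4, 176.3]
eef_rot: [179.7, 0.1, 99.7]
wrist_force: [0.3, -0.2, -0.5]
gripper_width: 36.3
gripper_force: 60.0
t 16.2 tcp [ 459.9 -165.4  176.3] rot [1.797e+02 1.000e-01 9.970e+01] w 36.3 gf 60.0 F [ 0.3 -0.2 -0.5]
shift now [3.737 1.679 0.064] turn [0.046 0.019 0.006] shift in goal axes [3.738 1.677 0.063]
```

```bash
python3 -m jog '[[0.1,0.045,0,0.04,0.02,0,0.7],[0.2,0.09,0,0,0,0,0.7],[0.3,0.135,0,0,0,0,0.7],[0.3,0.135,0,0,0,0,0.7],[0.3,0.135,0,0,0,0,0.7],[0.3,0.135,0,0,0,0,0.7],[0.3,0.135,0,0,0,0,0.7],[0.3,0.135,0,0,0,0,0.7],[0.3,0.135,0,0,0,0,0.7],[0.3,0.135,0,0,0,0,0.7]]' >/dev/null
python3 -m jog '[[0.3,0.135,0,0,0,0,0.7],[0.3,0.135,0,0,0,0,0.7],[0.25,0.11,0,0,0,0,0.7],[0.14,0.06,0,0,0,0,0.7],[0.05,0.02,0,0,0,0,0.7],[0,0,0,0,0,0,0.7]]' >/dev/null
python3 - <<'E'
from h import *
to(562.2,231.3,170,99.7)
y=np.radians(9.7);ex=np.array([np.cos(y),np.sin(y)]);ey=np.array([-ex[1],ex[0]]);o=np.array([568.4,192.9])
c=cap('wrist','w4.png'); P,d=cloud(c)
p=np.array(c['position']); X=p+d*((68-p[2])/d[...,2])[...,None]; a=(X[...,:2]-o)@ex; t=(X[...,:2]-o)@ey
k,lab,st,ce=cv2.connectedComponentsWithStats((((abs(a)<46)&(abs(t)<112)&(P[...,2]<64))).astype(np.uint8))
for i in range(1,k):
    if st[i,4]<300: continue
    q=np.c_[a[lab==i],t[lab==i]].astype(np.float32); (u,v),r=cv2.minEnclosingCircle(q); print('well',st[i,4],np.round([u,v],1),'r',round(r,1),np.round(o+u*ex+v*ey,1))
# tin position from top & scene (top disc expected ~ z 230)
for n in('top','scene','wrist'):
    c=cap(n); P,d=cloud(c)
    m=(abs(P[...,0]-562)<35)&(abs(P[...,1]-231)<35)&(P[...,2]>120)&(P[...,2]<200)
    q=P[m]; print(n,m.sum(),np.round(np.percentile(q,[2,50,98],axis=0),1).tolist() if m.sum() else '')
E
```

```text
t 17.53 tcp [560.  234.2 172.4] rot [-1.796e+02 -1.000e-01  9.980e+01] w 36.2 gf 60.0 F [-0.3 -0.9 -1.3]
shift now [-0.032  0.017  0.023] turn [-0.06  -0.018  0.024] shift in goal axes [-0.032  0.017  0.024]
well 1377 [-2.5 85.7] r 16.3 [551.5 277. ]
well 999 [-2.5 40.1] r 20.1 [559.2 232. ]
top 69 [[543.1, 212.6, 139.2], [555.6, 214.9, 168.8], [574.1, 224.5, 197.8]]
scene 396 [[557.2, 212.1, 138.7], [575.2, 222.4, 167.1], [579.2, 245.2, 198.4]]
wrist 2351 [[540.9, 232.2, 139.8], [555.4, 245.1, 176.6], [574.1, 247.4, 199.2]]
```

View pics/w4.png

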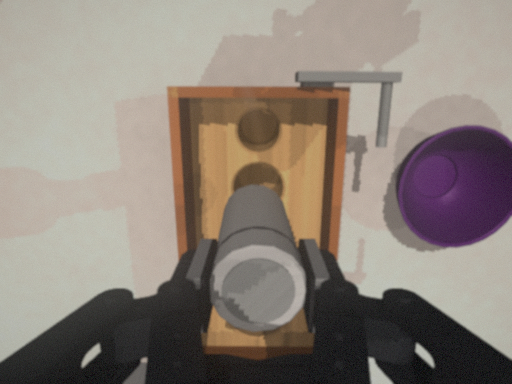

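The picture shows the slim tin upright in the fingers at (255,270), just short of the 41 mm well at (258,185), with the 33 mm well at (258,128). I'll fit the tin's axis in the same frame as the well.

```bash
cat > ax.py <<'E'
import sys
from h import *
from scipy.optimize import least_squares
rad,wx,wy,zlo,zhi,tp=map(float,sys.argv[1:7])
y=np.radians(9.7);ex=np.array([np.cos(y),np.sin(y)]);ey=np.array([-ex[1],ex[0]]);w=np.array([wx,wy])
c=cap('wrist'); P,d=cloud(c)
s=arm.get_state()
q=P[(P[...,2]>zlo)&(P[...,2]<zhi)&(np.hypot(P[...,0]-s['tcp_pos'][0],P[...,1]-s['tcp_pos'][1])<rad+10)]
tt=(q[:,:2]-s['tcp_pos'][:2]); A=tt@ex; T=tt@ey
keep=(abs(A)<rad-2)&(T>5); A,T,Z=A[keep],T[keep],q[keep,2]
f=lambda p:np.hypot(A-p[0]-p[2]*(Z-tp)/100,T-p[1]-p[3]*(Z-tp)/100)-rad
r=least_squares(f,[0,0,0,0],loss='soft_l1'); p=r.x
print('pts',keep.sum(),'axis at z',tp,'rel tcp (a,t)',np.round(p[:2],1),'tilt mm/100',np.round(p[2:],1),'res',np.std(r.fun))
b=s['tcp_pos'][:2]+p[0]*ex+p[1]*ey
dw=w-b; print('tin world',np.round(b,1),'to well: tx',round(dw@ey/100,3),'ty',round(dw@ex/100,3))
E
python3 ax.py 19 559.2 232 135 195 140
```

```text
pts 1882 axis at z 140.0 rel tcp (a,t) [-3.2 -1.2] tilt mm/100 [3.1 0. ] res 0.2053524921163658
tin world [558.5 227.8] to well: tx 0.04 ty 0.014
```

```bash
python3 -m jog '[[0.02,0.02,0,0,0,0,0.7],[0,0,0,0,0,0,0.7],[0,0,0,0,0,0,0.7],[0,0,0,0,0,0,0.7]]'
python3 - <<'E'
from h import *
y=np.radians(9.7);ex=np.array([np.cos(y),np.sin(y)]);ey=np.array([-ex[1],ex[0]]);o=np.array([568.4,192.9])
c=cap('wrist'); P,d=cloud(c)
p=np.array(c['position']); X=p+d*((68-p[2])/d[...,2])[...,None]; a=(X[...,:2]-o)@ex; t=(X[...,:2]-o)@ey
k,lab,st,ce=cv2.connectedComponentsWithStats((((abs(a)<46)&(abs(t)<112)&(P[...,2]<64))).astype(np.uint8))
for i in range(1,k):
    if st[i,4]<300: continue
    q=np.c_[a[lab==i],t[lab==i]].astype(np.float32); (u,v),r=cv2.minEnclosingCircle(q); print('well',st[i,4],np.round([u,v],1),'r',round(r,1),np.round(o+u*ex+v*ey,1))
E
python3 ax.py 19 559.2 232 135 195 140; python3 -c "
from h import *
to(562.2,231.3,170,99.7)"
```

```text
t: 18.12
tcp_pos: [563.1, 233.9, 174.1]
eef_rot: [-179.8, -0.1, 99.6]
wrist_force: [-0.3, -0.3, -1.2]
gripper_width: 36.5
gripper_force: 60.0
well 1366 [-2.4 85.7] r 16.2 [551.6 277. ]
well 1047 [-2.5 40.3] r 20.1 [559.2 232.2]
pts 1881 axis at z 140.0 rel tcp (a,t) [-3.  -1.1] tilt mm/100 [ 2.9 -0.1] res 0.21009966391977758
tin world [560.3 232.4] to well: tx -0.002 ty -0.012
t 18.22 tcp [563.1 234.  174. ] rot [-1.798e+02 -1.000e-01  9.970e+01] w 36.3 gf 60.0 F [ 0.3 -0.1 -1.4]
shift now [-0.025 -0.013  0.04 ] turn [-0.031 -0.017 -0.007] shift in goal axes [-0.025 -0.013  0.04 ]
```

```bash
python3 -m jog '[[0,-0.005,0.05,0,0,0,0.7],[0,0,0.12,0,0,0,0.7],[0,0,0.15,0,0,0,0.7],[0,0,0.15,0,0,0,0.7],[0,0,0.08,0,0,0,0.7],[0,0,0.04,0,0,0,0.7],[0,0,0.04,0,0,0,0.7],[0,0,0.04,0,0,0,0.7],[0,0,0.04,0,0,0,0.7],[0,0,0.04,0,0,0,0.7]]'
```

```text
t: 19.05
tcp_pos: [562.7, 233.9, 99.3]
eef_rot: [-179.9, -0.1, 99.7]
wrist_force: [-0.7, -0.7, -1.0]
gripper_width: 36.3
gripper_force: 60.1
```

```bash
python3 -m jog '[[0,0,0.06,0,0,0,0.7],[0,0,0.06,0,0,0,0.7],[0,0,0.06,0,0,0,0.7],[0,0,0.06,0,0,0,0.7],[0,0,0.06,0,0,0,0.7],[0,0,0.06,0,0,0,0.7],[0,0,0.04,0,0,0,0.7],[0,0,0.04,0,0,0,0.7],[0,0,0.02,0,0,0,0.7],[0,0,0,0,0,0,0.7]]'
```

```text
t: 19.88
tcp_pos: [561.5, 233.7, 52.2]
eef_rot: [-179.7, -0.1, 99.7]
wrist_force: [-0.9, -1.4, -1.9]
gripper_width: 36.4
gripper_force: 60.0
```

```bash
python3 -m jog '[[0,0,0.02,0,0,0,0.7],[0,0,0.01,0,0,0,0.7],[0,0,0,0,0,0,0.4],[0,0,0,0,0,0,0],[0,0,0,0,0,0,-0.15],[0,0,0,0,0,0,-0.15],[0,0,-0.15,0,0,0,-0.15],[0,0,-0.3,0,0,0,-0.15],[0,0,-0.35,0,0,0,-0.15],[0,0,-0.35,0,0,0,-0.2]]'
python3 - <<'E'
from h import *
from tin import disc
disc(562,232,100,19)
to(448.1,-253.4,160,83.5)
E
```

```text
t: 20.72
tcp_pos: [562.9, 234.7, 166.4]
eef_rot: [-179.9, -0.1, 99.7]
wrist_force: [1.3, 0.6, 0.5]
gripper_width: 51.1
gripper_force: 0.0
disc 2153 557.8 231.7 r 19.1 z 100.32346563775357
t 20.77 tcp [568.1 236.2 174.8] rot [179.2  -0.3  99.7] w 51.1 gf 0.0 F [ 3.1 -1.2  5. ]
shift now [-4.625 -2.008  0.094] turn [ 0.117 -0.074  2.699] shift in goal axes [-5.    -0.638  0.148]
```

```bash
python3 -m jog '[[0,0,0,0,0,0.5,-0.2],[0,0,0,0,0,0.8,-0.2],[0,0,0,0,0,0.8,-0.5],[0,0,0,0,0,0.6,-1],[-0.1,-0.013,0,0,0,0,-1],[-0.22,-0.028,0,0,0,0,-1],[-0.32,-0.04,0,0,0,0,-1],[-0.32,-0.04,0,0,0,0,-1],[-0.32,-0.04,0,0,0,0,-1],[-0.32,-0.04,0,0,0,0,-1]]' >/dev/null
python3 -m jog '[[-0.32,-0.04,0,0,0,0,-1],[-0.32,-0.04,0,0,0,0,-1],[-0.32,-0.04,0,0,0,0,-1],[-0.32,-0.04,0,0,0,0,-1],[-0.32,-0.04,0,0,0,0,-1],[-0.32,-0.04,0,0,0,0,-1],[-0.32,-0.04,0,0,0,0,-1],[-0.32,-0.04,0,0,0,0,-1],[-0.32,-0.04,0,0,0,0,-1],[-0.25,-0.03,0,0,0,0,-1]]' >/dev/null
python3 -m jog '[[-0.15,-0.02,0,0,0,0,-1],[-0.08,-0.01,0,0,0,0,-1],[0,0,0,0,0,0,-1],[0,0,0,0,0,0,-1]]' >/dev/null
python3 tin.py 448.1 -253.4 23 83.5 36
```

```text
disc 2947 446.7 -255.3 r 23.1 z 90.38959071780627
t 22.82 tcp [ 445.  -250.2  164.8] rot [-1.798e+02 -1.000e-01  8.360e+01] w 85.4 gf 0.0 F [-0.7 -0.7 -1.3]
shift now [-0.031  0.039  1.287] turn [-0.032 -0.02   0.017] shift in goal axes [-0.028  0.035  1.288]
```

```bash
python3 -m jog '[[-0.035,0.03,0.05,0,0,0,-1],[0,0,0.15,0,0,0,-1],[0,0,0.25,0,0,0,-1],[0,0,0.25,0,0,0,-1],[0,0,0.25,0,0,0,-1],[0,0,0.18,0,0,0,-1],[0,0,0.1,0,0,0,-1],[0,0,0.06,0,0,0,-1],[0,0,0,0,0,0,-0.3],[0,0,0,0,0,0,0.2]]' >/dev/null
python3 -m jog '[[0,0,0,0,0,0,0.5],[0,0,0,0,0,0,0.5],[0,0,0,0,0,0,0.5],[0,0,0,0,0,0,0.5]]'
```

```text
t: 23.98
tcp_pos: [447.8, -256.1, 37.3]
eef_rot: [-180.0, 0.0, 83.5]
wrist_force: [-0.0, 0.3, 6.0]
gripper_width: 44.4
gripper_force: 61.7
```

```bash
python3 -m jog '[[0,0,-0.08,0,0,0,0.5],[0,0,-0.18,0,0,0,0.5],[0,0,-0.25,0,0,-0.2,0.5],[0,0,-0.25,0,0,-0.5,0.5],[0,0,-0.25,0,0,-0.7,0.5],[0,0,-0.2,0,0,-0.7,0.5],[0,0,-0.1,0,0,-0.5,0.5],[0,0,-0.06,0,0,-0.1,0.5],[0,0,0,0,0,0,0.5]]'
python3 -c "
from h import *
to(571.7,180.8,175,99.7)"
```

```text
t: 24.73
tcp_pos: [447.3, -255.8, 174.2]
eef_rot: [-179.9, -0.0, 99.6]
wrist_force: [0.3, -0.7, -1.3]
gripper_width: 44.2
gripper_force: 61.4
t 24.73 tcp [ 447.3 -255.8  174.2] rot [-179.9   -0.    99.6] w 44.2 gf 61.4 F [ 0.3 -0.7 -1.3]
shift now [ 4.097  1.955 -0.008] turn [-0.011 -0.006 -0.015] shift in goal axes [ 4.094  1.962 -0.008]
```

```bash
python3 -m jog '[[0.1,0.048,0,0,0,0,0.5],[0.2,0.096,0,0,0,0,0.5],[0.3,0.143,0,0,0,0,0.5],[0.3,0.143,0,0,0,0,0.5],[0.3,0.143,0,0,0,0,0.5],[0.3,0.143,0,0,0,0,0.5],[0.3,0.143,0,0,0,0,0.5],[0.3,0.143,0,0,0,0,0.5],[0.3,0.143,0,0,0,0,0.5],[0.3,0.143,0,0,0,0,0.5]]' >/dev/null
python3 -m jog '[[0.3,0.143,0,0,0,0,0.5],[0.3,0.143,0,0,0,0,0.5],[0.3,0.143,0,0,0,0,0.5],[0.3,0.143,0,0,0,0,0.5],[0.13,0.06,0,0,0,0,0.5],[0.06,0.03,0,0,0,0,0.5],[0,0,0,0,0,0,0.5],[0,0,0,0,0,0,0.5],[0,0,0,0,0,0,0.5]]'
python3 - <<'E'
from h import *
y=np.radians(9.7);ex=np.array([np.cos(y),np.sin(y)]);ey=np.array([-ex[1],ex[0]]);o=np.array([568.4,192.9])
c=cap('wrist'); P,d=cloud(c)
p=np.array(c['position']); X=p+d*((68-p[2])/d[...,2])[...,None]; a=(X[...,:2]-o)@ex; t=(X[...,:2]-o)@ey
k,lab,st,ce=cv2.connectedComponentsWithStats((((abs(a)<46)&(abs(t)<112)&(P[...,2]<64))).astype(np.uint8))
for i in range(1,k):
    if st[i,4]<200: continue
    q=np.c_[a[lab==i],t[lab==i]].astype(np.float32); (u,v),r=cv2.minEnclosingCircle(q); print('well',st[i,4],np.round([u,v],1),'r',round(r,1),np.round(o+u*ex+v*ey,1))
m=(abs(P[...,2]-100)<4)&(np.hypot(P[...,0]-560,P[...,1]-232)<28)
q=P[m][:,:2].astype(np.float32); print('slim top',m.sum(),cv2.minEnclosingCircle(q))
E
python3 ax.py 23 568.0 179.8 142 195 145
```

```text
t: 26.32
tcp_pos: [570.2, 177.3, 172.7]
eef_rot: [-179.7, 0.0, 99.4]
wrist_force: [-0.9, -0.3, -1.2]
gripper_width: 44.5
gripper_force: 61.4
well 1614 [-2.4 85.3] r 16.2 [551.6 276.6]
well 1268 [ -2.5 -13.3] r 24.0 [568.2 179.4]
slim top 2428 ((557.8231201171875, 231.78724670410156), 18.936025619506836)
pts 2058 axis at z 145.0 rel tcp (a,t) [-1.1 -0.1] tilt mm/100 [0.3 0. ] res 0.18698029944152086
tin world [569.4 177.5] to well: tx 0.025 ty -0.01
```

```bash
python3 -m jog '[[0.02,-0.004,0.05,0,0,0,0.5],[0,0,0.12,0,0,0,0.5],[0,0,0.15,0,0,0,0.5],[0,0,0.15,0,0,0,0.5],[0,0,0.08,0,0,0,0.5],[0,0,0.04,0,0,0,0.5],[0,0,0.04,0,0,0,0.5],[0,0,0.04,0,0,0,0.5],[0,0,0.04,0,0,0,0.5],[0,0,0.04,0,0,0,0.5]]'
```

```text
t: 27.25
tcp_pos: [570.9, 180.7, 104.0]
eef_rot: [-179.9, -0.1, 99.6]
wrist_force: [-10.9, -7.0, 45.5]
gripper_width: 44.6
gripper_force: 66.3
```

Contact came at the mouth, with the force pushing toward −x and −y. I'll back up, shift that way and retry gently.

```bash
python3 -m jog '[[0,0,-0.1,0,0,0,0.5],[0,0,-0.06,0,0,0,0.5],[-0.01,-0.018,0,0,0,0,0.5],[0,0,0,0,0,0,0.5],[0,0,0,0,0,0,0.5]]'
python3 ax.py 23 568.1 179.4 125 180 128
```

```text
t: 27.67
tcp_pos: [567.5, 181.1, 113.2]
eef_rot: [-179.7, -0.1, 99.7]
wrist_force: [-0.0, -0.1, -0.6]
gripper_width: 44.2
gripper_force: 61.5
pts 7247 axis at z 128.0 rel tcp (a,t) [-1.   2.7] tilt mm/100 [  1.3 -19.2] res 3.9521110419426644
tin world [566.  183.6] to well: tx -0.045 ty 0.014
```

```bash
python3 ax.py 23 568.1 179.4 85 145 76;  python3 -c "
from h import *
to(571.7,180.8,175,99.7)"
```

```text
pts 2638 axis at z 76.0 rel tcp (a,t) [-1.2  0.5] tilt mm/100 [ 0.5 -0.4] res 0.20051540033404006
tin world [566.2 181.4] to well: tx -0.023 ty 0.015
t 27.77 tcp [567.5 181.1 113. ] rot [-1.797e+02 -1.000e-01  9.970e+01] w 44.1 gf 61.5 F [-0.2  0.1 -1.3]
shift now [-0.009  0.038 -0.62 ] turn [-0.046 -0.015 -0.004] shift in goal axes [-0.01   0.041 -0.62 ]
```

```bash
python3 -m jog '[[-0.022,0.012,0,0,0,0,0.5],[0,0,0,0,0,0,0.5],[0,0,0.03,0,0,0,0.5],[0,0,0.03,0,0,0,0.5],[0,0,0.02,0,0,0,0.5],[0,0,0.02,0,0,0,0.5],[0,0,0.02,0,0,0,0.5],[0,0,0.02,0,0,0,0.5]]'
```

```text
t: 28.43
tcp_pos: [569.6, 178.7, 99.7]
eef_rot: [-179.8, -0.1, 99.7]
wrist_force: [0.0, 0.3, -1.5]
gripper_width: 44.7
gripper_force: 61.6
```

```bash
python3 -m jog '[[0,0,0.03,0,0,0,0.5],[0,0,0.05,0,0,0,0.5],[0,0,0.06,0,0,0,0.5],[0,0,0.06,0,0,0,0.5],[0,0,0.06,0,0,0,0.5],[0,0,0.06,0,0,0,0.5],[0,0,0.06,0,0,0,0.5],[0,0,0.05,0,0,0,0.5],[0,0,0.03,0,0,0,0.5],[0,0,0,0,0,0,0.5]]'
```

```text
t: 29.27
tcp_pos: [569.2, 178.9, 53.0]
eef_rot: [-179.8, -0.1, 99.6]
wrist_force: [0.7, -1.1, -2.7]
gripper_width: 44.2
gripper_force: 61.4
```

```bash
python3 -m jog '[[0,0,0.03,0,0,0,0.5],[0,0,0.015,0,0,0,0.5],[0,0,0,0,0,0,0.2],[0,0,0,0,0,0,-0.2],[0,0,0,0,0,0,-0.35],[0,0,0,0,0,0,-0.35],[0,0,-0.15,0,0,0,-0.35],[0,0,-0.3,0,0,0,-0.35],[0,0,-0.35,0,0,0,-0.35],[0,0,-0.3,0,0,0,-0.35]]'
python3 -m jog '[[0,-0.2,-0.1,0,0,0,-0.35],[0,-0.3,-0.1,0,0,0,-0.35],[0,-0.3,0,0,0,0,-0.35],[0,-0.3,0,0,0,0,-0.35],[0,0,0,0,0,0,-0.35],[0,0,0,0,0,0,-0.35]]'
python3 - <<'E'
from h import *
c=cap('scene','s9.png'); 
for n in('scene','top'):
    c=cap(n); P,d=cloud(c)
    for nm,x,y,z,r in(('slim',562,231,100,19),('wide',571,179.5,100,23),('fat',468.5,-54,80,33)):
        m=(abs(P[...,2]-z)<5)&(np.hypot(P[...,0]-x,P[...,1]-y)<r+5)
        q=P[m]; print(n,nm,m.sum(),np.round(cv2.minEnclosingCircle(q[:,:2].astype(np.float32))[0],1) if len(q) else '',np.round(np.percentile(q[:,2],[5,50,95]),1) if len(q) else '')
E
python3 lid.py
```

```text
t: 30.1
tcp_pos: [569.9, 179.9, 161.4]
eef_rot: [-179.9, -0.2, 99.7]
wrist_force: [1.0, 1.0, -0.1]
gripper_width: 57.7
gripper_force: 0.0
t: 30.6
tcp_pos: [460.1, 161.3, 180.4]
eef_rot: [-179.8, -0.2, 99.7]
wrist_force: [0.4, 0.8, 1.1]
gripper_width: 57.2
gripper_force: 0.0
scene slim 243 [559.7 233.1] [ 96.8 100.6 102.3]
scene wide 345 [570.2 180.7] [ 97.8 100.6 102.6]
scene fat 528 [467.9 -55.4] [77.9 80.6 82.4]
top slim 168 [560.2 232.2] [ 97.1 101.6 104.1]
top wide 254 [571.1 181.8] [ 98.1 101.3 104.2]
top fat 498 [468.6 -53.4] [77.9 81.2 84.1]
t 30.75 tcp [462.9 161.3 180.2] rot [-1.799e+02 -1.000e-01  9.970e+01] w 57.9 gf 0.0 F [-0.1 -0.1 -0.6]
shift now [-3.387  0.583  0.134] turn [-0.012 -0.019  2.698] shift in goal axes [-3.09   1.504  0.142]
2336 slope z, yaw [-0.07548954 -0.0012522 ] centre offset at bottom -0.5246248688909851 t [-117.00270151  117.59167612] z [110.99116599 167.29629136]
```

View pics/s9.png

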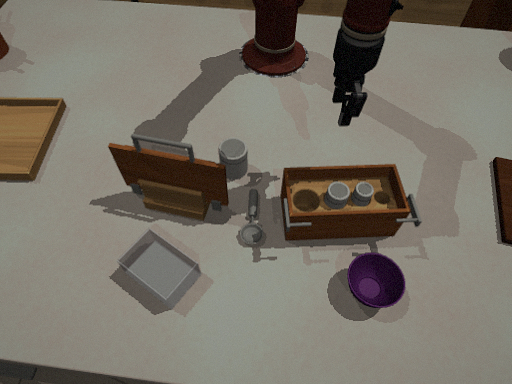

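The final view shows both tins seated in their wells at (339,194) and (363,192), with their tops at about 100.6 mm. The lid stands in the rest at (170,178), and the fat tin, spoon, bowl and tub are where they started. The gripper is clear, so I'm handing in.

```bash
python3 -c "
from cell import arm
print(arm.sign_off())"
```

```text
the job is handed in; nothing more can be done
None
```

The job is handed in at about 31 s: the lid stands handle up in the rest's slot, both slim tins are fully down in their wells (tops about 100 mm up), and the bowl, tub, teaspoon and fattest tin are where they were; the wide tin touched its well's edge once at about 45 N before going in.

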